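# Open the safety-capped solvent bottle at the panel inspection bench

## Robot

A 6-joint arm with a two-finger parallel gripper is mounted at the origin on the work surface. World frame = base frame: x ahead of the robot, y to its left, z up, the work surface at z = 0. Lengths are in m, angles in rad, forces in N, time in s.
With the tool pointing down it reaches from about 0.425 to 0.925 m from the base axis. Payload 12.5 kg.
Tool frame: the origin (TCP) lies on the centre line of the jaws, within the pads' length; the fingertips stand 8 mm ahead of it and the grasp point (between the pads) lies 11 mm behind it; z points along the fingers, y is the direction in which the jaws open and shut (so a half turn about z gives the same grasp; the last joint's range is limited). The gripper opens to 85 mm and grips with 20 to 120 N. Pads are 22 mm wide; open, the fingers measure 114 mm over their backs; the gripper's body (76 mm by 85 mm) begins 54 mm behind the grasp point. The pads swing forward as they close: fully open they stand 13 mm farther back than shut.
Start: joints at [-1.246, 0.491, 1.559, -0, 1.092, -0.106], TCP at [0.261, -0.568, 0.239] pointing down, gripper open.
Joint ranges: [-3.1, 3.1], [-0.84, 2.19], [0.05, 2.79], [-1.13, 4.28], [0.06, 2.93], [-2.69, 2.69]. Speed limits (rad/s): [2.22, 2.22, 2.79, 3.14, 3.14, 3.14].

## Interface

Orientations are given as a unit quaternion [x, y, z, w].
In Python, from workcell import get_state, vision, bot gives the robot as it stands.
- The arm moves only by the tool arm_command, never from a script. Its argument "motion" is a list of rows, each a list of 7 numbers: the shift along the tool's x, y, z in mm, then the turn, a rotation vector about the tool's x, y, z in rad, then the opening, from 0 (shut) to 1 (fully open). In form: [[x, y, z, wx, wy, wz, hand], ...]. A call has 1 to 10 rows; each row is the pose to reach, as a shift and turn from the pose commanded when the call began, along the tool's axes at that moment; what a row does not reach only later rows make up. A row lasts 1/10 s, in which the tool goes at most 50 mm and 8.59 degrees, less where a joint would pass 70% of its speed; a pose out of reach is approached as far as the arm can. A call with a gripper value outside its range is refused whole. The fingers move at their own pace and stop on an object; the grip force is fixed at half the most. Time passes only in rows, so rows that repeat a pose let the fingers close. It gives the time, the measured TCP pose, the force and the opening at its end, in the units of the state.
- get_state(): the state, without advancing time (a new reading comes with each control period).
- vision.camera(name): name is "scene" or "top" or "wrist"; returns the picture (384x512x3 uint8, red, green, blue); there is no depth.
- vision.camera_model(name): a dict with "K" (3x3 intrinsics, pixels), "rvec" (rotation vector, rad) and "tvec" (3), from world to camera coordinates, as OpenCV has them. Camera axes: x right, y down, z forward; pixel columns grow to the right and rows downward; lengths in m; the calibration is good to about 2 mm. A picture is of the moment at which its call begins: read the wrist's pose just before it. camera_model takes no time and is no camera call; for the wrist camera it gives the pose at the moment of the call.
- bot.sign_off(): hands the job in, once; it reports no verdict.
The state is a dict: "time_s": time; "qpos": joint angles; "qvel": joint speeds; "joint_torque": joint torques, N m; "tool_pos": TCP position; "eef_rot": TCP orientation; "ft_force": force on the tool from outside, world axes, zero at the start; "wrist_torque": the same for the moment, N m; "gripper_width": finger opening in m.
Only numpy, scipy, OpenCV 4.12 (cv2) and the standard library are available. Lean on these libraries where they do the work, as an engineer would, in place of code of your own. Each camera call takes 0.05 s, during which the arm holds its last target. There are 200 camera calls.

## Task

Open the solvent bottle with the yellow safety cap: push the cap down against its spring and, while holding it down, turn it anticlockwise until it comes free. Lift the cap off and set it down (do not drop it) right way up in the black tray. Leave the blue-capped bottle alone.

Things in the scene. Friction and masses are not known exactly. Their poses are not given: they have to be found in the camera images.
- cap_center (a point): Centre (half-way up) of the yellow push-and-turn cap: round, ribbed, 52 mm diameter, 40 mm tall, 40 g, z up. The upper 16 mm is solid: grip there, across any diameter, with 20 to 40 N. To open: push it down 4.5 to 7 mm and, held down, turn it anticlockwise (from above) about 75 degrees; it lifts off from 55 on, hard stop at 130. Not pushed down, or clockwise, it turns only a few degrees.
- seal (a joint): Sprung white plug under the cap, in the bottle's mouth, in m: 0 with the cap closed, grows as the cap is pushed down, 0.008 at its hard stop, -0.003 when the cap is off. It pushes up with about 6 N at 0 and 11 N at 0.006.
- bottle: Amber bottle under the yellow cap, 68 mm diameter, in a 90 mm round steel holder screwed to the bench: it cannot move or turn. Origin: centre of the holder's underside, on the bench. The closed cap spans 130 to 170 mm above the bench; below it is a 34 mm neck to 118 mm, then a sloping shoulder that reaches the full 68 mm at 95 mm.
- tray_in (a point): Centre of the inner floor of the square black tray, which is fixed to the bench: 150 x 150 mm outside, 142 x 142 mm inside, walls 4 mm thick and 18 mm high, floor 4 mm thick; this point is on the floor's upper face, x and y along the walls.
- blue_bottle: The other amber bottle, of the same size and in the same holder, with a blue cap (52 mm diameter, top 170 mm above the bench), to be left alone. Origin at the centre of the holder's underside, on the bench; z up.
There are look-alikes about, which are no part of the job. Of the things that look like the part that bears tray_in, the middle-sized one is meant.

How it is judged:
By the outcome, as a careful person would: the job done as asked, in the order asked, and still so for the second after the job is handed in, with the robot touching nothing.
It also fails if it takes over 48 s, if anything falls off the work surface, if the arm or the gripper's body presses on something with over 40 N, if the wrist force passes 120 N, or if a joint passes its speed limit or range.

## Working session

There is one attempt and no reset: what is moved stays moved. The work goes in short steps, Python scripts to look and compute and a tool call to move; the robot and the scene stay as the last step left them, time stands still between calls to the robot, and variables do not carry over. Pictures are saved under pics/ and viewed, about 8 in all and at most 12, crops included, and the job is handed in when it is done.

Besides the shell and the picture viewer there is one more tool, called after "Request:" as name(argument=value, ...), one argument or row to a line, values as JSON. arm_command: Moves the arm, as the interface text tells. Its arguments: {"type":"object","properties":{"motion":{"type":"array","items":{"type":"array","items":{"type":"number"}}}},"required":["motion"]}

```bash
mkdir -p pics; python3 - <<'E'
from workcell import get_state, vision, bot
import cv2
s=get_state(); print({k:s[k] for k in('time_s','tool_pos','eef_rot','ft_force','gripper_width')})
for n in('scene','top'):
    cv2.imwrite(f'pics/{n}0.png',vision.camera(n)[...,::-1]); m=vision.camera_model(n); print(n,m)
E
```

```text
{'time_s': 0.0, 'tool_pos': array([ 0.26096142, -0.5676613 ,  0.23871023]), 'eef_rot': array([ 9.76887665e-01,  2.13752586e-01, -5.06759682e-05, -5.64515956e-04]), 'ft_force': array([ 0.26290667,  0.20521185, -0.48901907]), 'gripper_width': 0.08522619782074174}
scene {'K': array([[423.15390328,   0.        , 250.52252326],
       [  0.        , 423.15390328, 190.47886239],
       [  0.        ,   0.        ,   1.        ]]), 'rvec': array([ 2.03229797,  0.70928981, -0.41347587]), 'tvec': array([-0.30480597, -0.04664654,  1.61299794])}
top {'K': array([[406.08059929,   0.        , 251.60823039],
       [  0.        , 406.08059929, 190.77347238],
       [  0.        ,   0.        ,   1.        ]]), 'rvec': array([ 2.20107038, -2.17283224,  0.12135206]), 'tvec': array([-0.07521775,  0.44842716,  1.32901623])}
```

View pics/scene0.png

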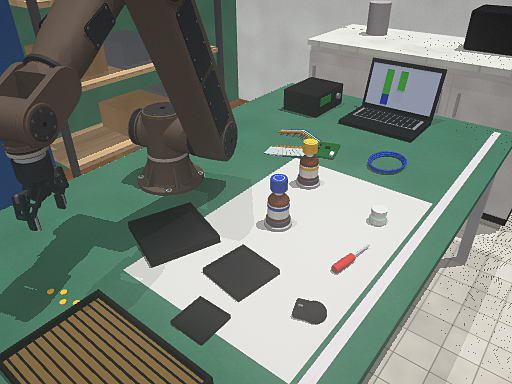

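View pics/top0.png

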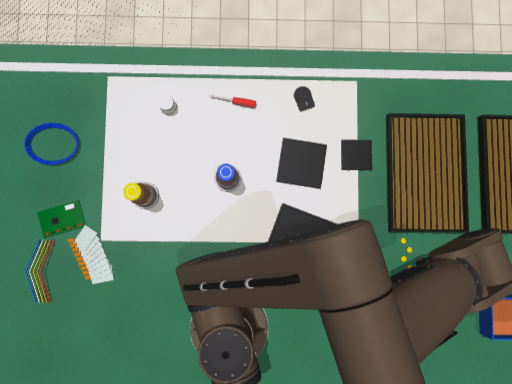

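The three black trays in the top view are large (300,225), middle (302,163) at about 46 px ≈ 150 mm, and small (356,155) at about 30 px ≈ 100 mm. The middle one fits the description. The yellow cap is at top (133,192) and scene (311,145); the blue one is at top (226,172). Next I'll measure these and check the tray in an enlarged crop.

```bash
cat > h.py <<'E'
import numpy as np, cv2
from workcell import get_state, vision, bot
def ray(m,p):
    R=cv2.Rodrigues(np.array(m['rvec']))[0]; d=R.T@np.linalg.solve(m['K'],[p[0],p[1],1.]); return -R.T@np.array(m['tvec']),d/np.linalg.norm(d)
def plane(m,p,z):
    o,d=ray(m,p); return o+d*(z-o[2])/d[2]
def proj(m,P): return cv2.projectPoints(np.array([P],float).reshape(-1,1,3),m['rvec'],m['tvec'],m['K'],None)[0].reshape(-1,2)
def blob(img,lo,hi,near,amin=10):
    mk=cv2.inRange(cv2.cvtColor(img,cv2.COLOR_RGB2HSV),lo,hi)
    cs=[c for c in cv2.findContours(mk,cv2.RETR_EXTERNAL,cv2.CHAIN_APPROX_NONE)[0] if cv2.contourArea(c)>amin]
    return min(cs,key=lambda c:np.linalg.norm(c.reshape(-1,2).mean(0)-near))
def tri(a,b):
    (o,d),(p,e)=a,b; t=np.linalg.lstsq(np.c_[d,-e],p-o,rcond=None)[0]; x,y=o+d*t[0],p+e*t[1]; return (x+y)/2,np.linalg.norm(x-y)
E
python3 - <<'E'
from h import *
I={n:cv2.imread(f'pics/{n}0.png')[...,::-1].copy() for n in('scene','top')}; M={n:vision.camera_model(n) for n in I}
Y=((20,120,100),(35,255,255)); B=((110,120,60),(130,255,255))
for nm,c,q in(('yellow',Y,{'scene':(311,145),'top':(133,192)}),('blue',B,{'scene':(279,184),'top':(226,172)})):
    r=[]
    for n in I:
        k=blob(I[n],*c,q[n]); (u,v),(w,h),a=cv2.minAreaRect(k); bb=cv2.boundingRect(k); uv=(bb[0]+(bb[2]-1)/2,bb[1]+(bb[3]-1)/2); print(nm,n,bb,uv,cv2.contourArea(k)); r.append(ray(M[n],uv))
        if n=='top': print(' plane z.17',plane(M[n],uv,.17), 'z.15',plane(M[n],uv,.15))
    print(' tri',tri(*r))
k=blob(I['top'],(0,0,0),(180,255,75),(302,163),500); print(cv2.contourArea(k),cv2.boundingRect(k))
rect=cv2.boxPoints(cv2.minAreaRect(k)); W=np.array([plane(M['top'],p,.018) for p in rect]); print(rect,W,np.linalg.norm(W-np.roll(W,1,0),axis=1),'c',W.mean(0))
k=blob(I['scene'],(0,0,0),(180,255,75),(241,272),500);rs=cv2.approxPolyDP(k,8,True).reshape(-1,2);print('scene',rs)
print([plane(M['scene'],p,.018)[:2].round(3) for p in rs])
cv2.imwrite('pics/crop1.png',np.hstack([cv2.resize(I['top'][120:260,240:385],None,fx=2.7,fy=2.7),cv2.resize(I['top'][120:260,95:240],None,fx=2.7,fy=2.7)])[...,::-1])
E
```

```text
yellow scene (302, 131, 16, 24) (309.5, 142.5) 177.5
yellow top (123, 183, 20, 18) (132.5, 191.5) 232.5
 plane z.17 [0.42911436 0.28335688 0.17      ] z.15 [0.43076918 0.28876379 0.15      ]
 tri (array([0.4297262 , 0.28477267, 0.16546623]), np.float64(0.0005916322764012478))
blue scene (270, 174, 18, 19) (278.5, 183.0) 261.5
blue top (217, 164, 18, 17) (225.5, 172.0) 214.5
 plane z.17 [0.49086544 0.01189723 0.17      ] z.15 [0.49355402 0.01275972 0.15      ]
 tri (array([0.49307112, 0.01248644, 0.15179725]), np.float64(0.0006161581873043556))
1820.0 (277, 139, 49, 49)
[[276.6531  181.25433]
 [283.28897 138.1214 ]
 [326.7225  144.80347]
 [320.08664 187.9364 ]] [[ 0.48269446 -0.15281109  0.018     ]
 [ 0.62946006 -0.1742975   0.018     ]
 [ 0.60903433 -0.32144197  0.018     ]
 [ 0.46231566 -0.29849017  0.018     ]] [0.14709755 0.14833006 0.1485554  0.14850304] c [ 0.54587613 -0.23676018  0.018     ]
scene [[244 245]
 [203 268]
 [238 301]
 [279 273]]
[array([ 0.491, -0.153]), array([ 0.466, -0.298]), array([ 0.619, -0.331]), array([ 0.641, -0.186])]
```

View pics/crop1.png

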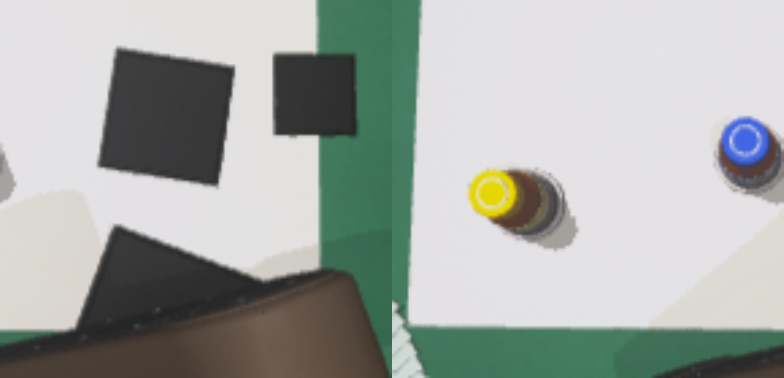

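The crop confirms it: middle tray at top (302,163), 148 mm square, centre about (0.548,-0.238). The yellow cap at (133,192) is about (0.430,0.286), 0.516 m out and within reach. Moving in two legs to stay outside the inner reach limit.

Request:
arm_command(
  motion=[
    [45,-25,-4,0,0,0,1],
    [90,-51,-10,0,0,0,1],
    [135,-77,-16,0,0,0,1],
    [180,-103,-22,0,0,0,1],
    [225,-128,-28,0,0,0,1],
    [268,-153,-34,0,0,0,1],
    [312,-178,-41,0,0,0,1],
    [356,-204,-41,0,0,0,1],
    [401,-230,-41,0,0,0,1],
    [446,-255,-41,0,0,0,1],
  ],
)

```text
time_s: 1.1
tool_pos: [0.5511, -0.1609, 0.2803]
eef_rot: [0.977, 0.214, -0.0, 0.0]
ft_force: [0.8, -1.1, 0.7]
gripper_width: 0.0855
```

Request:
arm_command(
  motion=[
    [6,-45,0,0,0,0,1],
    [13,-90,0,0,0,0,1],
    [19,-135,0,0,0,0,1],
    [26,-180,0,0,0,0,1],
    [32,-225,0,0,0,0,1],
    [38,-270,0,0,0,0,1],
    [45,-315,0,0,0,0,1],
    [54,-380,0,0,0,0,1],
    [64,-450,0,0,0,0,1],
    [64,-450,0,0,0,0,1],
  ],
)

```text
time_s: 2.1
tool_pos: [0.4193, 0.275, 0.2802]
eef_rot: [0.977, 0.214, -0.0, -0.0]
ft_force: [0.8, 0.0, -0.3]
gripper_width: 0.0853
```

```bash
python3 - <<'E'
from h import *
s=get_state(); m=vision.camera_model('wrist'); I=vision.camera('wrist'); cv2.imwrite('pics/w1.png',I[...,::-1])
print(s['time_s'],s['tool_pos'],s['qpos'])
k=blob(I,(20,120,100),(35,255,255),(256,192),300); print(cv2.boundingRect(k),cv2.contourArea(k))
E
```

```text
2.1 [0.41926623 0.27502395 0.28018112] [4.48697208e-01 2.70835059e-01 1.79955264e+00 1.18832502e-04
 1.07137410e+00 1.58751797e+00]
(225, 148, 55, 54) 2223.5
```

View pics/w1.png

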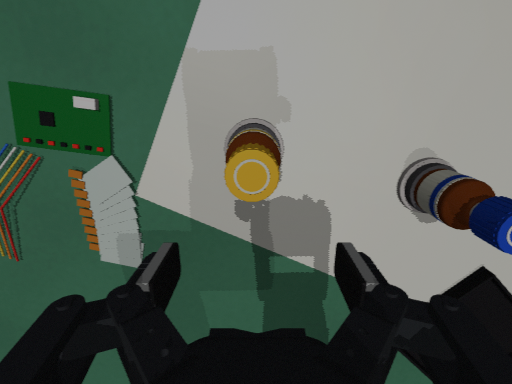

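The wrist view shows the yellow cap's top disc at about (252,176) with the white ring on it, and the blue cap far right at (495,220). I'll locate the ring centre on z = 0.17.

```bash
cat > capfind.py <<'E'
from h import *
def find(z=.17):
    s=get_state(); m=vision.camera_model('wrist'); I=vision.camera('wrist')
    g=cv2.cvtColor(I,cv2.COLOR_RGB2HSV); k=blob(I,(20,120,100),(35,255,255),(256,192),300)
    x,y,w,h=cv2.boundingRect(k); full=np.zeros(g.shape[:2],np.uint8); cv2.drawContours(full,[k],-1,255,-1); full=cv2.erode(full,np.ones((5,5)))
    ring=((g[...,1]<130)&(full>0)); v,u=np.nonzero(ring)
    e=cv2.fitEllipse(np.c_[u,v].astype(np.float32)) ; box=((u.min()+u.max())/2,(v.min()+v.max())/2)
    return s,m,I,e,box,(x,y,w,h),ring.sum()
E
python3 - <<'E'
from capfind import *
s,m,I,e,box,bb,n=find(); print(e,box,bb,n)
for p in (e[0],box,(bb[0]+(bb[2]-1)/2, bb[1]+bb[3]-1-bb[2]/2)):
    P=plane(m,p,.17); d=P-s['tool_pos']; a=.431; print(p,P,'tool shift',d[0]*np.cos(a)+d[1]*np.sin(a),d[0]*np.sin(a)-d[1]*np.cos(a))
print('width m',np.linalg.norm(plane(m,(bb[0],176),.17)-plane(m,(bb[0]+bb[2],176),.17)))
E
```

```text
((254.89920043945312, 176.60940551757812), (32.785545349121094, 33.847171783447266), 93.7578353881836) (np.float64(255.0), np.float64(176.5)) (228, 148, 55, 54) 324
(254.89920043945312, 176.60940551757812) [0.42992156 0.28595914 0.17      ] tool shift 0.01384084335708723 -0.0023358788537788814
(np.float64(255.0), np.float64(176.5)) [0.43005792 0.28591754 0.17      ] tool shift 0.013947349982890548 -0.0022411072164592793
(255.0, 173.5) [0.43269625 0.28713037 0.17      ] tool shift 0.016851097499611348 -0.002240787287910148
width m 0.05166686237384262
```

Request:
arm_command(
  motion=[
    [7,-1,15,0,0,0,1],
    [14,-2,30,0,0,0,1],
    [14,-2,45,0,0,0,1],
    [14,-2,55,0,0,0,1],
    [14,-2,55,0,0,0,1],
    [14,-2,55,0,0,0,1],
  ],
)

```text
time_s: 2.8
tool_pos: [0.4326, 0.2801, 0.2255]
eef_rot: [0.977, 0.214, 0.0, 0.0]
ft_force: [0.3, 0.8, 1.0]
gripper_width: 0.0854
```

```bash
python3 - <<'E'
from capfind import *
for i in range(2):
  s,m,I,e,box,bb,n=find(); print(e,box,bb,n,s['tool_pos'],s['eef_rot'])
  for p in (e[0],box):
    P=plane(m,p,.17); d=P-s['tool_pos']; a=.431; print(p,P,'tool shift',d[0]*np.cos(a)+d[1]*np.sin(a),d[0]*np.sin(a)-d[1]*np.cos(a))
E
```

```text
((248.77789306640625, 212.76918029785156), (38.602088928222656, 41.70454025268555), 94.5621337890625) (np.float64(249.0), np.float64(212.5)) (216, 180, 67, 63) 440 [0.43264982 0.28008636 0.22554463] [9.76927773e-01 2.13569946e-01 2.30748970e-05 6.67799135e-05]
(248.77789306640625, 212.76918029785156) [0.42987353 0.28599895 0.17      ] tool shift -5.2235855120940505e-05 -0.006531756993172301
(np.float64(249.0), np.float64(212.5)) [0.43014667 0.28593561 0.17      ] tool shift 0.0001694642504872926 -0.006360095843280316
((248.87184143066406, 212.8367462158203), (38.545040130615234, 41.721073150634766), 92.51403045654297) (np.float64(249.0), np.float64(212.5)) (216, 179, 67, 64) 445 [0.43271133 0.28019876 0.2258263 ] [ 9.76920394e-01  2.13603402e-01  3.59196819e-04 -2.03208986e-05]
(248.87184143066406, 212.8367462158203) [0.42985296 0.28600575 0.17      ] tool shift -0.0001709227721626008 -0.006470096385982715
(np.float64(249.0), np.float64(212.5)) [0.43014743 0.28603038 0.17      ] tool shift 0.00010690990884987695 -0.0063694519445999485
```

Request:
arm_command(
  motion=[
    [0,-3,0,0,0,0,1],
    [0,-6.4,0,0,0,0,1],
    [0,-6.4,15,0,0,0,1],
    [0,-6.4,30,0,0,0,1],
    [0,-6.4,40,0,0,0,1],
    [0,-6.4,40,0,0,0,1],
    [0,-6.4,40,0,0,0,1],
  ],
)

```text
time_s: 3.6
tool_pos: [0.4299, 0.2863, 0.1855]
eef_rot: [0.977, 0.214, 0.0, 0.0]
ft_force: [-0.6, -0.0, 1.5]
gripper_width: 0.0852
```

Centred to within 0.5 mm. Descending to z ≈ 0.159 and closing gently onto the cap in stages.

Request:
arm_command(
  motion=[
    [0,0,10,0,0,0,1],
    [0,0,20,0,0,0,1],
    [0,0,26.5,0,0,0,1],
    [0,0,26.5,0,0,0,0.8],
    [0,0,26.5,0,0,0,0.65],
    [0,0,26.5,0,0,0,0.6],
    [0,0,26.5,0,0,0,0.57],
    [0,0,26.5,0,0,0,0.55],
    [0,0,26.5,0,0,0,0.55],
    [0,0,26.5,0,0,0,0.55],
  ],
)

```text
time_s: 4.6
tool_pos: [0.43, 0.2861, 0.1593]
eef_rot: [0.977, 0.214, 0.0, 0.0]
ft_force: [-0.6, -2.2, 5.0]
gripper_width: 0.05
```

Gripped at 50 mm, slightly under the nominal 52. Now pushing down about 6 mm and reading force and depth.

Request:
arm_command(
  motion=[
    [0,0,1,0,0,0,0.55],
    [0,0,2,0,0,0,0.55],
    [0,0,3,0,0,0,0.55],
    [0,0,4,0,0,0,0.55],
    [0,0,5,0,0,0,0.55],
    [0,0,6,0,0,0,0.55],
    [0,0,6,0,0,0,0.55],
    [0,0,6,0,0,0,0.55],
  ],
)

```text
time_s: 5.4
tool_pos: [0.43, 0.2861, 0.1537]
eef_rot: [0.977, 0.214, 0.001, 0.0]
ft_force: [-1.9, -2.8, 9.4]
gripper_width: 0.0498
```

```bash
python3 - <<'E'
from capfind import *
s,m,I,e,box,bb,n=find(); print(s['tool_pos'],s['ft_force'],s['wrist_torque'],s['gripper_width'],s['qpos'][5]); cv2.imwrite('pics/w2.png',I[...,::-1])
E
```

```text
[0.43001578 0.28611937 0.15365163] [-1.8751205  -2.77480503  9.42316417] [-0.58802473  0.27361796 -0.04235114] 0.04980886927762718 1.599555640248532
```

View pics/w2.png

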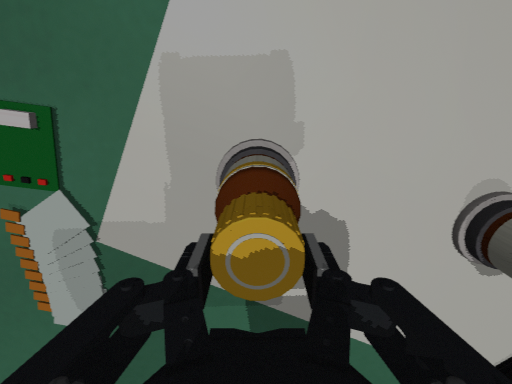

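Cap at (258,260), held evenly between the pads. It went down 5.6 mm and the force rose by 0.8 N/mm, matching the spring. Turning anticlockwise (negative about the tool's z), pushed slightly deeper.

Request:
arm_command(
  motion=[
    [0,0,0.4,0,0,0,0.55],
    [0,0,0.4,0,0,-0.07,0.55],
    [0,0,0.4,0,0,-0.14,0.55],
    [0,0,0.4,0,0,-0.21,0.55],
    [0,0,0.4,0,0,-0.28,0.55],
    [0,0,0.4,0,0,-0.35,0.55],
    [0,0,0.4,0,0,-0.35,0.55],
  ],
)

```text
time_s: 6.15
tool_pos: [0.4305, 0.2866, 0.1535]
eef_rot: [0.924, 0.382, 0.001, -0.0]
ft_force: [-0.4, -0.2, 10.8]
gripper_width: 0.0499
```

```bash
python3 - <<'E'
from h import *
s=get_state(); print(s['tool_pos'],s['ft_force'],s['wrist_torque'],s['gripper_width'],s['qpos'][5])
E
```

```text
[0.43045281 0.2865537  0.15348787] [-0.44462438 -0.21692529 10.75177014] [-0.10394012  0.11798215  0.04130475] 0.04988999419142155 1.2471502208493588
```

Torque about z is only 0.04 Nm after 20°, so the cap is turning and not slipping. Continuing to about 83°.

Request:
arm_command(
  motion=[
    [0,0,0,0,0,-0.12,0.55],
    [0,0,0,0,0,-0.24,0.55],
    [0,0,0,0,0,-0.36,0.55],
    [0,0,0,0,0,-0.48,0.55],
    [0,0,0,0,0,-0.6,0.55],
    [0,0,0,0,0,-0.72,0.55],
    [0,0,0,0,0,-0.84,0.55],
    [0,0,0,0,0,-0.97,0.55],
    [0,0,0,0,0,-1.1,0.55],
    [0,0,0,0,0,-1.1,0.55],
  ],
)

```text
time_s: 7.15
tool_pos: [0.4305, 0.2866, 0.1535]
eef_rot: [0.588, 0.809, 0.001, 0.001]
ft_force: [-0.4, -0.6, 9.7]
gripper_width: 0.05
```

```bash
python3 - <<'E'
from h import *
s=get_state(); print(s['tool_pos'],s['ft_force'],s['wrist_torque'],s['gripper_width'],s['qpos'][5])
E
```

```text
[0.43050411 0.28658248 0.15352117] [-0.36708476 -0.56682972  9.67065962] [-0.03231583  0.02594304  0.05773017] 0.04996848369957602 0.14499181664616811
```

Request:
arm_command(
  motion=[
    [0,0,-3,0,0,0,0.55],
    [0,0,-7,0,0,0,0.55],
    [0,0,-11,0,0,0,0.55],
    [0,0,-16,0,0,0,0.55],
    [0,0,-26,0,0,0,0.55],
    [0,0,-41,0,0,0,0.55],
    [0,0,-61,0,0,0,0.55],
    [0,0,-86,0,0,0,0.55],
    [0,0,-110,0,0,0,0.55],
    [0,0,-110,0,0,0,0.55],
  ],
)

```text
time_s: 8.15
tool_pos: [0.4305, 0.2866, 0.2655]
eef_rot: [0.589, 0.808, 0.002, 0.001]
ft_force: [-0.1, 0.3, -0.6]
gripper_width: 0.05
```

```bash
python3 - <<'E'
from h import *
s=get_state(); print(s['tool_pos'],s['ft_force'],s['wrist_torque'],s['gripper_width'],s['qpos'])
a=vision.camera('wrist');b=vision.camera('scene')
cv2.imwrite('pics/w3.png',np.hstack([a,cv2.resize(b[60:240,180:400],(470,384))])[::1,:,::-1][:, :982]); i=cv2.imread('pics/w3.png'); cv2.imwrite('pics/w3.png',cv2.resize(i,(800,313)))
E
```

```text
[0.43052188 0.28658364 0.26554175] [-0.0811306   0.31153202 -0.56024115] [ 0.00816496 -0.0326661  -0.01085705] 0.050044668265107166 [ 4.59562143e-01  3.07556651e-01  1.78803721e+00 -5.05155416e-05
  1.04101458e+00  1.49537069e-01]
```

View pics/w3.png

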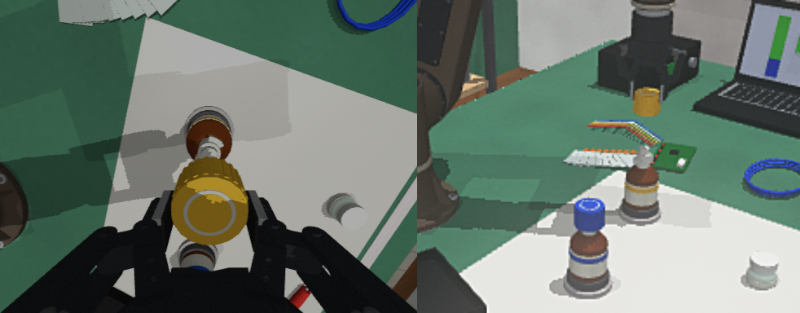

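The cap is off and held level, with the white plug and neck visible on the bottle. Carrying it to the tray with the cap's underside about 65 mm above the blue bottle's top.

Request:
arm_command(
  motion=[
    [-25,-2,0,0,0,0,0.55],
    [-65,-6,0,0,0,0,0.55],
    [-110,-10,0,0,0,0,0.55],
    [-155,-14,0,0,0,0,0.55],
    [-200,-18,0,0,0,0,0.55],
    [-245,-22,0,0,0,0,0.55],
    [-290,-26,0,0,0,0,0.55],
    [-335,-30,0,0,0,0,0.55],
    [-375,-34,0,0,0,0,0.55],
    [-405,-36,0,0,0,0,0.55],
  ],
)

```text
time_s: 9.25
tool_pos: [0.5188, -0.1128, 0.2611]
eef_rot: [0.59, 0.807, -0.0, -0.001]
ft_force: [-0.3, -0.4, -1.0]
gripper_width: 0.0499
```

Request:
arm_command(
  motion=[
    [-30,-3,0,0,0,0,0.55],
    [-60,-6,0,0,0,0,0.55],
    [-90,-9,0,0,0,0,0.55],
    [-115,-11,0,0,0,0,0.55],
    [-132,-12,0,0,0,0,0.55],
    [-132,-12,0,0,0,0,0.55],
    [-132,-12,0,0,0,0,0.55],
  ],
)

```text
time_s: 9.95
tool_pos: [0.5476, -0.2394, 0.2616]
eef_rot: [0.59, 0.808, -0.0, -0.001]
ft_force: [-1.2, 0.4, -0.4]
gripper_width: 0.0498
```

```bash
python3 - <<'E'
from h import *
s=get_state(); m=vision.camera_model('wrist'); I=vision.camera('wrist'); cv2.imwrite('pics/w4.png',I[...,::-1])
print(s['time_s'],s['tool_pos'],s['eef_rot'],s['gripper_width'])
print(proj(m,[.549,-.239,.004]))
E
```

```text
9.95 [ 0.54756543 -0.23939412  0.26163672] [ 5.89594243e-01  8.07699221e-01 -1.12789094e-05 -7.73375622e-04] 0.04983401053203387
[[258.5989706  160.52783624]]
```

View pics/w4.png

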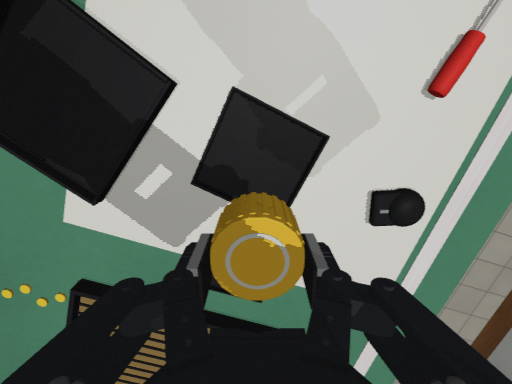

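The middle tray's corners are at (235,88), (328,137) and (192,183), centre about (260,160). That matches the projected target (258.6,160.5). Lowering.

Request:
arm_command(
  motion=[
    [0,0,20,0,0,0,0.55],
    [0,0,50,0,0,0,0.55],
    [0,0,80,0,0,0,0.55],
    [0,0,110,0,0,0,0.55],
    [0,0,140,0,0,0,0.55],
    [0,0,165,0,0,0,0.55],
    [0,0,185,0,0,0,0.55],
    [0,0,200,0,0,0,0.55],
    [0,0,210,0,0,0,0.55],
    [0,0,218,0,0,0,0.55],
  ],
)

```text
time_s: 11.0
tool_pos: [0.5481, -0.2396, 0.0441]
eef_rot: [0.589, 0.808, 0.0, 0.0]
ft_force: [-0.3, -0.7, -0.2]
gripper_width: 0.0503
```

Request:
arm_command(
  motion=[
    [0,0,2,0,0,0,0.55],
    [0,0,4,0,0,0,0.55],
    [0,0,6,0,0,0,0.55],
    [0,0,6,0,0,0,0.55],
    [0,0,6,0,0,0,0.55],
  ],
)

```text
time_s: 11.5
tool_pos: [0.548, -0.24, 0.0387]
eef_rot: [0.589, 0.808, 0.0, 0.0]
ft_force: [0.5, -0.6, -1.2]
gripper_width: 0.0496
```

Request:
arm_command(
  motion=[
    [0,0,1,0,0,0,0.55],
    [0,0,2,0,0,0,0.55],
    [0,0,3,0,0,0,0.55],
    [0,0,4,0,0,0,0.55],
    [0,0,4,0,0,0,0.55],
  ],
)

```text
time_s: 12.0
tool_pos: [0.5478, -0.2399, 0.0342]
eef_rot: [0.589, 0.808, -0.0, -0.0]
ft_force: [0.1, 0.6, -0.0]
gripper_width: 0.0499
```

Request:
arm_command(
  motion=[
    [0,0,0.5,0,0,0,0.55],
    [0,0,1,0,0,0,0.55],
    [0,0,1,0,0,0,0.55],
  ],
)

```text
time_s: 12.3
tool_pos: [0.5479, -0.2399, 0.0333]
eef_rot: [0.589, 0.808, -0.0, -0.0]
ft_force: [-0.7, 0.3, -0.3]
gripper_width: 0.0502
```

Request:
arm_command(
  motion=[
    [0,0,0.5,0,0,0,0.55],
    [0,0,1,0,0,0,0.55],
    [0,0,1,0,0,0,0.55],
  ],
)

```text
time_s: 12.6
tool_pos: [0.5479, -0.2399, 0.0332]
eef_rot: [0.589, 0.808, -0.0, 0.0]
ft_force: [-2.0, 1.3, 8.9]
gripper_width: 0.05
```

Contact with the floor: 8.9 N at z = 0.0332, where expected. Opening in steps, then retreating upward.

Request:
arm_command(
  motion=[
    [0,0,-0.3,0,0,0,0.57],
    [0,0,-0.3,0,0,0,0.59],
    [0,0,-0.3,0,0,0,0.61],
    [0,0,-0.3,0,0,0,0.64],
    [0,0,-0.3,0,0,0,0.7],
    [0,0,-0.3,0,0,0,0.85],
    [0,0,-0.3,0,0,0,1],
    [0,0,-0.3,0,0,0,1],
    [0,0,-0.3,0,0,0,1],
  ],
)

```text
time_s: 13.5
tool_pos: [0.5479, -0.2399, 0.0327]
eef_rot: [0.589, 0.808, -0.0, 0.0]
ft_force: [-0.2, 0.0, 0.2]
gripper_width: 0.0853
```

Request:
arm_command(
  motion=[
    [0,0,-8,0,0,0,1],
    [0,0,-20,0,0,0,1],
    [0,0,-40,0,0,0,1],
    [0,0,-65,0,0,0,1],
    [0,0,-95,0,0,0,1],
    [0,0,-125,0,0,0,1],
    [0,0,-160,0,0,0,1],
    [0,0,-195,0,0,0,1],
    [0,0,-220,0,0,0,1],
    [0,0,-220,0,0,0,1],
  ],
)

```text
time_s: 14.5
tool_pos: [0.5487, -0.2403, 0.2575]
eef_rot: [0.589, 0.808, 0.0, 0.004]
ft_force: [1.3, 0.0, -0.6]
gripper_width: 0.0854
```

```bash
python3 - <<'E'
from capfind import *
s,m,I,e,box,bb,n=find(); print(s['time_s'],s['tool_pos'],s['ft_force'],s['gripper_width'],e,bb,plane(m,box,.044))
b=vision.camera('scene'); cv2.imwrite('pics/w5.png',cv2.resize(np.hstack([I,b]),(800,300))[...,::-1])
E
```

```text
14.5 [ 0.54866728 -0.24026289  0.25751622] [ 1.27019332  0.01452926 -0.58559941] 0.0854285922582219 ((255.77236938476562, 165.24932861328125), (23.486003875732422, 24.4146671295166), 87.59800720214844) (236, 142, 40, 42) [ 0.54726976 -0.23905228  0.044     ]
```

View pics/w5.png

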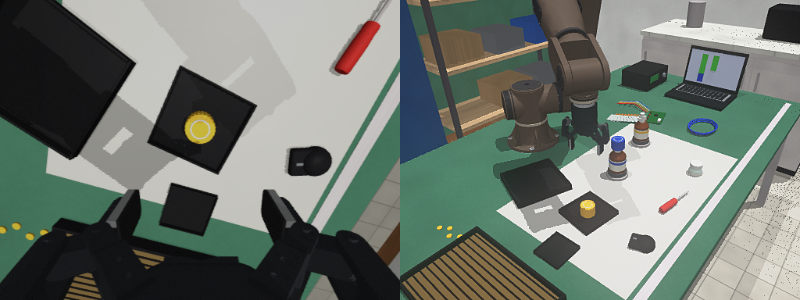

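The cap stands upright, ring up, in the middle tray: wrist (200,128), scene (587,209). The gripper is clear and the blue-capped bottle is where it was.

```bash
python3 -c "
from workcell import bot; print(bot.sign_off())"
```

```text
the job is handed in; nothing more can be done
None
```

The yellow cap is off the solvent bottle and standing right way up near the centre of the middle-sized black tray. I handed the job in at about 14.5 s.

- **Opening:** I pushed the cap down about 5.7 mm, turned it about 83° anticlockwise while held down, and lifted it off freely. Push-down force was about 10 N, and torque about the turning axis stayed under 0.06 Nm.
- **Placing:** I lowered it until it touched the tray floor at 8.9 N, then opened the gripper and lifted clear.
- **Last checks:** The wrist camera put the cap's top at (0.547, -0.239), with the ring facing up. I estimated the tray centre at about (0.549, -0.239). In the scene picture the blue-capped bottle was untouched, the gripper was open, and the robot was touching nothing.
- **Not confirmed:** I could not measure the grip force. The interface fixes it at half the maximum, about 60 N, above the advised 20 to 40 N. I therefore commanded an opening only slightly below the cap's width. The jaws read 50 mm on the 52 mm cap, and it showed no sign of slipping.

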